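# Pack the telescopic machine legs under their clamp channel

## Robot

A 6-joint arm with a two-finger parallel gripper is mounted at the origin on the work surface. World frame = base frame: x ahead of the robot, y to its left, z up, the work surface at z = 0. Lengths are in m, angles in rad, forces in N, time in s.
With the tool pointing down it reaches from about 0.425 to 0.95 m from the base axis. Payload 3.5 kg.
Tool frame: the origin (TCP) lies at the very end of the fingers, on their centre line; the grasp point (between the pads) lies 19 mm behind it; z points along the fingers, y is the line along which they close (so a half turn about z gives the same grasp; the last joint's range is limited). The gripper opens to 85 mm and grips with 20 to 120 N. Pads are 22 mm wide; open, the fingers measure 114 mm over their backs; the gripper's body (76 mm by 85 mm) begins 54 mm behind the grasp point. The pads swing forward as they close: fully open they stand 13 mm farther back than shut.
Start: joints at [-1.317, 0.286, 1.577, -0, 1.279, -0.15], TCP at [0.265, -0.621, 0.231] pointing down, gripper open.
Joint ranges: [-2.77, 2.77], [-0.9, 2.22], [0.21, 2.48], [-1.53, 4.67], [0.24, 2.81], [-2.84, 2.84]. Speed limits (rad/s): [2.79, 2.79, 3.14, 3.14, 3.14, 3.14].

## Interface

Orientations are given as a unit quaternion [x, y, z, w].
In Python, from plant import ctrl, imaging, telemetry gives the robot as it stands (ctrl), with the cameras (imaging) and the readings (telemetry).
- The arm moves only by the tool pendant, called after ">>>" as name([rows], argument=value, ...), one row to a line, values as JSON. Schema: {"type":"object","properties":{"offsets":{"type":"array","items":{"type":"object","properties":{"dx":{"type":"number"},"dy":{"type":"number"},"dz":{"type":"number"},"ax":{"type":"number"},"ay":{"type":"number"},"az":{"type":"number"},"finger_gap":{"type":"number"}},"additionalProperties":false,"required":["finger_gap"]},"minItems":1,"maxItems":10},"grip_force":{"type":"number"},"only":{"type":"string"},"quiet":{"type":"boolean"},"lines":{"type":"string"}},"required":["offsets"],"additionalProperties":false}. offsets is a list of rows, 1 to 10 of them, each an object with the fields dx, dy, dz (the shift in normalised numbers (1 is 1 m)), ax, ay, az (a rotation vector in normalised numbers (1 is 2 rad)), finger_gap (the opening from 0.0 (shut) to 1.0 (fully open)); a field left out counts as zero (the opening has to be given); each row is the pose to reach, as a shift and turn from the pose commanded when the call began, along the tool's axes at that moment; what a row does not reach only later rows make up. A row lasts 1/8 s, in which the tool goes at most 0.0625 m and 0.188 rad, less where a joint would pass 70% of its speed; a pose out of reach is approached as far as the arm can. The fingers move at their own pace and stop on an object; grip_force is the grip in N (left out, the last holds). Time passes only in rows, so rows that do not move let the fingers close. The tool returns the time, the measured TCP pose, the force, the opening and the grip force at its end. only (a regular expression) keeps the lines of the reply that match it, lines (a string "A,B") keeps lines A to B, and quiet returns only ok. No shift or turn number may pass 1 either way. Input that does not fit is refused with a message, and nothing moves.
- telemetry.get_state(): the state, without advancing time (a new reading comes with each control period).
- imaging.read_camera(name): name is "scene" or "top"; returns a dict with "pixels" (400x640x3 uint8, red, green, blue), "camera_matrix" (3x3 intrinsics, pixels), "xyz" and "orientation" of the camera in the world. Camera axes: x right, y down, z forward; pixel columns grow to the right and rows downward; lengths in m; the calibration is good to about 2 mm. A picture is of the moment at which its call begins. There is no depth.
- ctrl.sign_off(): hands the job in; it is judged then, once.
The state is a dict: "time": time; "qpos": joint angles; "dq": joint speeds; "joint_efforts": joint torques, N m; "eef_pos": TCP position; "tcp_rot": TCP orientation; "contact_force": force on the tool from outside, world axes, zero at the start; "wrist_torque": the same for the moment, N m; "opening": opening from 0.0 (shut) to 1.0 (fully open); "finger_force": force on a finger pad.
Only numpy, scipy, OpenCV 4.12 (cv2) and the standard library are available. Lean on these libraries where they do the work, as an engineer would, in place of code of your own. Each camera call takes 0.05 s, during which the arm holds its last target. There are 200 camera calls.

## Task

Pack the telescopic machine legs that are out on the bench (two or three): push the tubes of each fully home, innermost first, and stand each leg upright on its own red mark on the narrow packing beam. Once all the legs are standing there collapsed, lift the formed channel out of its die and lay it, open side up, along the tops of the legs so that it rests level on them and covers every blue cap. Leave the other things on the bench alone.

Things in the scene. Friction and masses are not known exactly. Their poses are not given: they have to be found in the camera images.
- leg1: upright telescopic leg, 0.6 kg: rubber foot 66 mm dia x 8 mm, steel sleeve 50 mm dia up to 80 mm; origin at the centre of the foot's underside, z up. Out of it slide a middle tube (yellow collar), and an inner tube (blue cap). Cap top is 98 mm above the origin with both fully home, 198 mm with both fully out. Lift by the sleeve: held by cap or collar, the tubes draw out. Absent legs read None
- leg1_top (a point): centre of the upper face of leg1's blue cap, 34 mm dia x 10 mm thick
- leg1_inner (a joint): inner tube of leg1 (26 mm dia): 0 = fully out of the middle tube, 0.05 m = fully home, cap resting on the yellow collar. Stays where left, slides at about 4 N; once home, a push on the cap drives the middle tube
- leg1_middle (a joint): middle tube of leg1 (38 mm dia, yellow collar 46 mm dia x 8 mm thick at its top): 0 = fully out of the sleeve, 0.05 m = fully home, collar resting on the sleeve. Stays where left, slides at about 9 N
- leg2: telescopic leg just like leg1 (2 or 3 of the legs are present)
- leg2_top (a point): centre of the upper face of leg2's blue cap, 34 mm dia x 10 mm thick
- leg2_inner (a joint): inner tube of leg2 (26 mm dia): 0 = fully out of the middle tube, 0.05 m = fully home, cap resting on the yellow collar. Stays where left, slides at about 4 N; once home, a push on the cap drives the middle tube
- leg2_middle (a joint): middle tube of leg2 (38 mm dia, yellow collar 46 mm dia x 8 mm thick at its top): 0 = fully out of the sleeve, 0.05 m = fully home, collar resting on the sleeve. Stays where left, slides at about 9 N
- leg3: telescopic leg just like leg1 (2 or 3 of the legs are present)
- leg3_top (a point): centre of the upper face of leg3's blue cap, 34 mm dia x 10 mm thick
- leg3_inner (a joint): inner tube of leg3 (26 mm dia): 0 = fully out of the middle tube, 0.05 m = fully home, cap resting on the yellow collar. Stays where left, slides at about 4 N; once home, a push on the cap drives the middle tube
- leg3_middle (a joint): middle tube of leg3 (38 mm dia, yellow collar 46 mm dia x 8 mm thick at its top): 0 = fully out of the sleeve, 0.05 m = fully home, collar resting on the sleeve. Stays where left, slides at about 9 N
- beam: fixed wooden packing beam: a ledge 60 mm wide (x) and 290 mm long (y), its top 45 mm above the bench, on a base board 110 x 310 x 8 mm. Origin: centre of its underside on the bench; y along the ledge, z up. Three red discs mark the places for legs, 95 mm apart
- spot1 (a point): centre of the red disc (44 mm dia) on the ledge's top face, towards the beam's -y end
- spot2 (a point): centre of the red disc (44 mm dia) on the ledge's top face, in the middle
- spot3 (a point): centre of the red disc (44 mm dia) on the ledge's top face, towards its +y end
- die: loose aluminium forming die, grey, 3 kg, lying on the bench, block 100 x 290 x 40 mm high (x, y, z), origin at the centre of its underside; open pocket 49 x 245 mm, 12 mm deep, in its top face, long way along y
- channel: press-formed aluminium clamp channel, U section open upward, 44 mm wide (x), 240 mm long (y), 24 mm high, floor 4 mm and side walls 3 mm thick, 0.25 kg; origin at the centre of its underside, z up. It starts in the die's pocket and stands 12 mm proud of the die's top face
- screwdriver: bystander, leave alone: screwdriver with red handle
- wrench: bystander, leave alone: steel wrench
- portafilter: bystander, leave alone: portafilter with black handle
- jug: bystander, leave alone: steel milk jug 100 mm high
- tamper: bystander, leave alone: dark wood tamper 58 mm dia, 88 mm high, origin under its centre
- cleaner: bystander, leave alone: blue cleaner bottle 170 mm high

How it is judged:
By the outcome, as a careful person would: the job done as asked, in the order asked, and still so for the second after the job is handed in, with the robot touching nothing.
Of leg1, leg2, leg3 only 2 to 3 are there at a start; the rules pass over those that are not, and their reading is None.
At some moment in a run one of die may be knocked a few centimetres aside while the robot is not near it.
It also fails if it takes over 210 s, if anything falls off the work surface, if the arm or the gripper's body presses on something with over 40 N, if the wrist force passes 120 N, or if a joint passes its speed limit or range.

## Working session

There is one attempt and no reset: what is moved stays moved. The work goes in short steps, Python scripts to look and compute and a tool call to move; the robot and the scene stay as the last step left them, time stands still between calls to the robot, and variables do not carry over. Pictures are saved under pics/ and viewed, at most 16 in all, crops included, and the job is handed in when it is done.

```bash
ls; mkdir -p pics; cat > h.py <<'E'
import numpy as np,cv2
from scipy.spatial.transform import Rotation as R
from plant import ctrl, imaging, telemetry
def shot(cam,fn=None):
    c=imaging.read_camera(cam)
    if fn: cv2.imwrite('pics/'+fn,c['pixels'][:,:,::-1])
    return c
def world(c,u,v,z):
    d=R.from_quat(c['orientation']).apply(np.linalg.inv(c['camera_matrix'])@[u,v,1]); p=np.array(c['xyz'])
    return p+d*(z-p[2])/d[2]
def proj(c,P):
    q=R.from_quat(c['orientation']).inv().apply(np.array(P)-c['xyz']); q=np.atleast_2d(q)@np.array(c['camera_matrix']).T
    return q[:,:2]/q[:,2:]
def crop(c,fn,u0,v0,w,h,s):
    cv2.imwrite('pics/'+fn,cv2.resize(c['pixels'][v0:v0+h,u0:u0+w,::-1],None,fx=s,fy=s,interpolation=cv2.INTER_CUBIC))
def tool(P):
    s=telemetry.get_state(); return R.from_quat(s['tcp_rot']).inv().apply(np.array(P)-s['eef_pos'])
E
python3 - <<'E'
from h import *
for n in('top','scene'):
    c=shot(n,n+'0.png'); print(n,c['xyz'],R.from_quat(c['orientation']).as_matrix().round(3).tolist(),c['camera_matrix'])
s=telemetry.get_state(); print(s)
print(R.from_quat(s['tcp_rot']).as_matrix().round(3))
E
```

```text
pics
plant.py
top [0.42646781 0.01707187 1.33573355] [[-0.011, -0.995, 0.101], [-1.0, 0.011, 0.001], [-0.002, -0.101, -0.995]] [[469.82395173   0.         321.69962189]
 [  0.         469.82395173 197.56887798]
 [  0.           0.           1.        ]]
scene [1.05674921 0.25194915 0.93695395] [[-0.431, 0.749, -0.503], [0.902, 0.366, -0.227], [0.014, -0.552, -0.834]] [[375.41823091   0.         321.94328909]
 [  0.         375.41823091 203.0562503 ]
 [  0.           0.           1.        ]]
{'time': 0.1, 'qpos': array([-1.31701365e+00,  2.87148868e-01,  1.57804495e+00,  1.56437673e-05,
        1.27858144e+00, -1.49985811e-01]), 'dq': array([-0.00101782, -0.00150244, -0.00220619, -0.00117016,  0.00043019,
        0.00062134]), 'joint_efforts': array([ 1.27496223e-03, -4.07294226e+01, -2.93697685e+01, -7.72364751e-05,
        3.39983788e-03,  8.87222882e-07]), 'eef_pos': array([ 0.2650869 , -0.62012203,  0.23002985]), 'tcp_rot': array([ 9.79690367e-01,  2.00513327e-01, -4.91336809e-05, -1.09022093e-03]), 'contact_force': array([-0.92721911,  0.82967013,  0.57193134]), 'wrist_torque': array([-0.02243036,  0.00118179, -0.0336049 ]), 'finger_force': 0.0, 'opening': 0.9983040571425351}
[[ 0.92   0.393 -0.001]
 [ 0.393 -0.92   0.002]
 [ 0.    -0.002 -1.   ]]
```

View pics/top0.png

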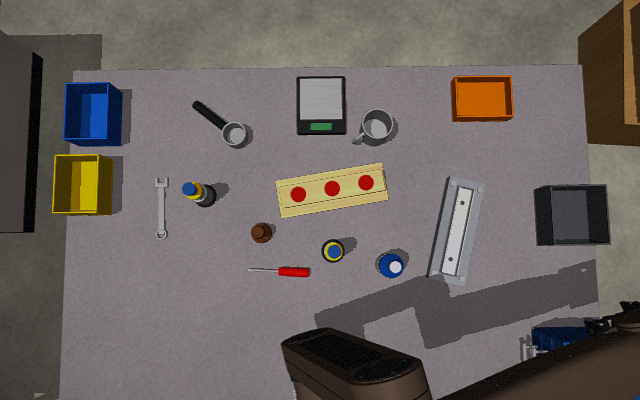

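View pics/scene0.png

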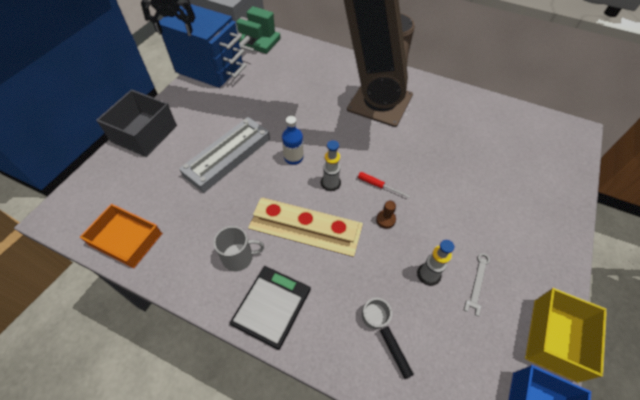

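Top view: two legs, caps at about (333,250) and (192,190); red marks at (299,194), (332,188), (366,182); the die with the channel runs (458,185) to (445,275). Next I'll measure with colour segmentation.

```bash
cat >> h.py <<'E'
def blobs(c,lo,hi,amin=15):
    m=cv2.inRange(cv2.cvtColor(c['pixels'],cv2.COLOR_RGB2HSV),lo,hi)
    n,_,st,ce=cv2.connectedComponentsWithStats(m)
    return [(ce[i].round(1).tolist(),st[i].tolist()) for i in range(1,n) if st[i][4]>=amin]
E
python3 - <<'E'
from h import *
t=shot('top');s=shot('scene')
for n,c in(('t',t),('s',s)):
    print(n,'red',blobs(c,(0,180,100),(6,255,255))); print('blue',blobs(c,(100,150,60),(118,255,255)))
    print('yel',blobs(c,(22,180,100),(32,255,255)))
for u,v in[(298.5,194),(332,188),(366,182.5)]: print(world(t,u,v,.045))
crop_=[]
a=np.hstack([cv2.resize(t['pixels'][165:225,165:235],None,fx=5,fy=5),cv2.resize(t['pixels'][220:280,300:370],None,fx=5,fy=5)])
b=np.hstack([cv2.resize(s['pixels'][230:290,400:470],None,fx=5,fy=5),cv2.resize(s['pixels'][135:195,300:370],None,fx=5,fy=5)])
cv2.imwrite('pics/legs.png',np.vstack([a,b])[:,:,::-1])
crop(t,'die.png',415,165,80,130,4.5)
E
```

```text
t red [([365.6, 182.1], [358, 175, 16, 15, 178]), ([331.7, 187.9], [325, 181, 15, 15, 179]), ([297.9, 193.9], [291, 187, 15, 15, 176]), ([293.4, 271.8], [278, 268, 31, 9, 241])]
blue [([91.9, 114.7], [63, 82, 59, 65, 2069]), ([188.3, 188.6], [182, 183, 14, 12, 135]), ([333.9, 251.2], [328, 245, 13, 13, 127]), ([389.1, 265.0], [379, 254, 25, 24, 325]), ([540.8, 340.8], [540, 335, 2, 15, 19]), ([551.5, 342.8], [551, 338, 2, 11, 19]), ([565.5, 343.1], [563, 342, 7, 4, 21]), ([637.2, 397.7], [634, 395, 6, 5, 18])]
yel [([81.4, 185.0], [52, 154, 47, 60, 1612]), ([193.3, 196.6], [186, 194, 15, 6, 47]), ([331.0, 251.8], [325, 243, 17, 18, 67])]
s red [([370.4, 179.5], [359, 173, 24, 14, 147]), ([272.9, 209.7], [267, 205, 13, 11, 108]), ([305.0, 218.0], [299, 213, 13, 11, 116]), ([338.1, 226.6], [332, 221, 13, 12, 121])]
blue [([66.5, 97.9], [0, 0, 153, 189, 15211]), ([199.7, 44.2], [159, 5, 77, 81, 3599]), ([183.2, 10.0], [179, 6, 8, 9, 27]), ([291.9, 137.1], [283, 128, 19, 19, 301]), ([332.6, 145.1], [328, 141, 10, 10, 76]), ([293.0, 162.3], [287, 161, 13, 3, 19]), ([446.5, 246.2], [441, 241, 12, 12, 114]), ([543.9, 386.6], [509, 366, 82, 34, 1869])]
yel [([332.1, 159.4], [326, 155, 13, 8, 50]), ([440.5, 256.7], [434, 247, 17, 16, 91]), ([568.0, 331.4], [543, 289, 63, 87, 2658]), ([536.3, 361.9], [528, 358, 18, 9, 32])]
[0.56805963 0.08199187 0.045     ]
[ 0.58374002 -0.01080218  0.045     ]
[ 0.59804528 -0.10516982  0.045     ]
```

View pics/legs.png

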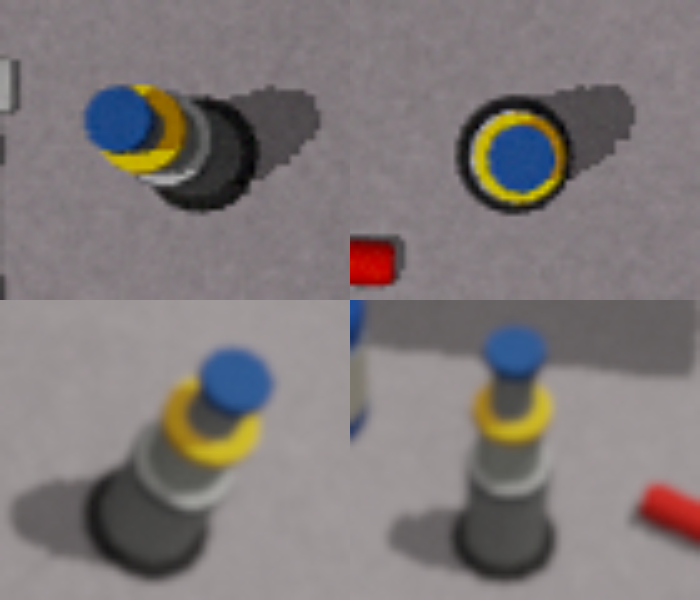

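Crops (top row top camera, bottom row scene): leg A cap at top (189,188.8), foot (205.8,196.4), scene cap (447.2,246); leg B cap at top (334.2,251.6), foot (333,250.8), scene cap (333,144.7). Both legs look partly extended. Triangulating now.

```bash
python3 - <<'E'
from h import *
from scipy.optimize import least_squares
t=shot('top');s=shot('scene')
for n,tu,su,f in(('A',(189,188.8),(447,245.7),(205.8,196.4)),('B',(334.2,251.6),(333,144.5),(333,250.8))):
    r=least_squares(lambda P:np.r_[proj(t,P)[0]-tu,proj(s,P)[0]-su],[.5,0,.1])
    print(n,r.x,r.fun,'foot',world(t,*f,.004))
sp=[world(t,*p,.045) for p in((297.9,193.9),(331.7,187.9),(365.6,182.1))]
print(sp, 'yaw',np.degrees(np.arctan2(*(sp[0]-sp[2])[[0,1]])))
ss=[world(s,*p,.045) for p in((338.1,226.6),(305,218),(272.9,209.7))];print(ss)
E
```

```text
A [0.57092248 0.35136953 0.16515547] [-0.24163476  0.04644136 -0.22139689 -0.01485308] foot [0.56858133 0.34839809 0.004     ]
B [ 0.41052027 -0.01116875  0.17360276] [-0.0863545   0.03430331 -0.10252472 -0.00849649] foot [ 0.41056116 -0.0121853   0.004     ]
[array([0.56835589, 0.0836486 , 0.045     ]), array([ 0.58402785, -0.00997577,  0.045     ]), array([ 0.59917472, -0.10408471,  0.045     ])] yaw -9.322685324777986
[array([0.56877737, 0.08236578, 0.045     ]), array([ 0.58395406, -0.01148893,  0.045     ]), array([ 0.59917885, -0.10485392,  0.045     ])]
```

View pics/die.png

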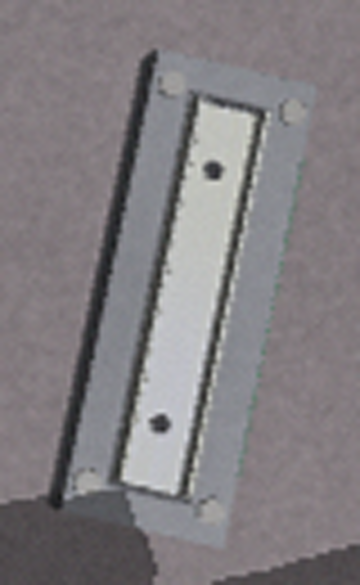

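The die and channel sit at about (457,230) in the top image, channel ends near (466.6,187) and (448.8,274). I'll start with leg B, on the inner edge of the reach, and go above it with the fingers shut.

The manual's scale: turns go in shares of 2 rad. Converting my numbers, 0.403 rad / 2 = 0.2015.

>>> pendant([
  {"dx": 0.4046,"dy": -0.4886,"dz": -0.02,"az": 0.2015,"finger_gap": 0},
  {"dx": 0.4046,"dy": -0.4886,"dz": -0.02,"az": 0.2015,"finger_gap": 0},
  {"dx": 0.4046,"dy": -0.4886,"dz": -0.02,"az": 0.2015,"finger_gap": 0},
  {"dx": 0.4046,"dy": -0.4886,"dz": -0.02,"az": 0.2015,"finger_gap": 0},
  {"dx": 0.4046,"dy": -0.4886,"dz": -0.02,"az": 0.2015,"finger_gap": 0},
  {"dx": 0.4046,"dy": -0.4886,"dz": -0.02,"az": 0.2015,"finger_gap": 0},
  {"dx": 0.4046,"dy": -0.4886,"dz": -0.02,"az": 0.2015,"finger_gap": 0},
  {"dx": 0.4046,"dy": -0.4886,"dz": -0.02,"az": 0.2015,"finger_gap": 0},
  {"dx": 0.4046,"dy": -0.4886,"dz": -0.02,"az": 0.2015,"finger_gap": 0},
  {"dx": 0.4046,"dy": -0.4886,"dz": -0.02,"az": 0.2015,"finger_gap": 0},
], grip_force=40)

```text
time: 1.55
eef_pos: [0.4428, -0.0197, 0.2516]
tcp_rot: [1.0, 0.0, 0.001, 0.0]
contact_force: [0.4, 0.1, 1.0]
opening: -0.002
finger_force: 0.0
```

>>> pendant([
  {"finger_gap": 0},
  {"finger_gap": 0},
])

```text
time: 1.8
eef_pos: [0.4425, -0.0216, 0.251]
tcp_rot: [1.0, 0.001, -0.0, 0.0]
contact_force: [-0.1, 0.1, -1.1]
opening: 0.0
finger_force: 0.0
```

```bash
python3 -c "
from h import *
s=telemetry.get_state();print(s['qpos'],R.from_quat(s['tcp_rot']).as_matrix().round(3),tool([.4115,-.0118,.22]))"
```

```text
[-2.78256380e-01 -2.66069481e-01  2.09745220e+00 -5.70158573e-04
  1.31017988e+00  1.29073170e+00] [[ 1.     0.002 -0.   ]
 [ 0.002 -1.    -0.001]
 [-0.     0.001 -1.   ]] [-0.03095022 -0.00988398  0.03100265]
```

>>> pendant([
  {"dx": -0.031,"dy": -0.0098,"dz": 0.02,"finger_gap": 0},
  {"dx": -0.031,"dy": -0.0098,"dz": 0.02,"finger_gap": 0},
  {"dx": -0.031,"dy": -0.0098,"dz": 0.05,"finger_gap": 0},
  {"dx": -0.031,"dy": -0.0098,"dz": 0.05,"finger_gap": 0},
])

```text
time: 2.3
eef_pos: [0.4108, -0.013, 0.1997]
tcp_rot: [1.0, -0.001, -0.002, -0.0]
contact_force: [0.3, 0.2, 0.2]
opening: -0.001
finger_force: 0.0
```

```bash
python3 -c "
from h import *
s=telemetry.get_state();print(s['qpos'],R.from_quat(s['tcp_rot']).as_matrix().round(3))"
```

```text
[-2.79497669e-01 -3.02655159e-01  2.22071755e+00 -1.51776676e-04
  1.22709153e+00  1.29324287e+00] [[ 1.    -0.002 -0.003]
 [-0.002 -1.     0.001]
 [-0.003 -0.001 -1.   ]]
```

>>> pendant([
  {"dz": 0.015,"finger_gap": 0},
  {"dz": 0.025,"finger_gap": 0},
  {"dz": 0.033,"finger_gap": 0},
  {"dz": 0.041,"finger_gap": 0},
  {"dz": 0.049,"finger_gap": 0},
  {"dz": 0.055,"finger_gap": 0},
])

```text
time: 3.05
eef_pos: [0.412, -0.0122, 0.1459]
tcp_rot: [1.0, 0.0, 0.001, 0.0]
contact_force: [-0.2, -1.3, 4.6]
opening: -0.002
finger_force: 1.9
```

>>> pendant([
  {"dz": 0.008,"finger_gap": 0},
  {"dz": 0.016,"finger_gap": 0},
  {"dz": 0.024,"finger_gap": 0},
  {"dz": 0.032,"finger_gap": 0},
  {"dz": 0.038,"finger_gap": 0},
])

```text
time: 3.68
eef_pos: [0.4121, -0.0123, 0.1085]
tcp_rot: [1.0, 0.001, 0.0, 0.0]
contact_force: [-1.4, -2.0, 9.1]
opening: 0.005
finger_force: 4.1
```

>>> pendant([
  {"dz": 0.004,"finger_gap": 0},
  {"dz": 0.006,"finger_gap": 0},
  {"dz": 0.008,"finger_gap": 0},
])

```text
time: 4.05
eef_pos: [0.412, -0.0123, 0.1006]
tcp_rot: [1.0, 0.001, 0.0, 0.0]
contact_force: [-2.6, -1.7, 8.5]
opening: -0.003
finger_force: 4.0
```

>>> pendant([
  {"dz": 0.0015,"finger_gap": 0},
  {"dz": 0.0015,"finger_gap": 0},
])

```text
time: 4.3
eef_pos: [0.412, -0.0123, 0.099]
tcp_rot: [1.0, 0.001, 0.0, 0.0]
contact_force: [-0.6, -1.9, 6.5]
opening: 0.001
finger_force: 3.3
```

>>> pendant([
  {"dz": 0.0015,"finger_gap": 0},
  {"dz": 0.0015,"finger_gap": 0},
  {"dz": 0.0025,"finger_gap": 0},
  {"dz": 0.0025,"finger_gap": 0},
])

```text
time: 4.8
eef_pos: [0.4123, -0.0123, 0.0979]
tcp_rot: [1.0, 0.001, -0.0, 0.0]
contact_force: [-5.2, -0.8, 15.1]
opening: -0.003
finger_force: 7.6
```

>>> pendant([
  {"dz": 0.001,"finger_gap": 0},
  {"dz": 0.001,"finger_gap": 0},
  {"dz": -0.04,"finger_gap": 0},
  {"dz": -0.04,"finger_gap": 1},
  {"dz": -0.04,"finger_gap": 1},
  {"dz": -0.04,"finger_gap": 1},
  {"dz": -0.04,"finger_gap": 1},
])

```text
time: 5.68
eef_pos: [0.4108, -0.0117, 0.1348]
tcp_rot: [1.0, 0.0, -0.001, -0.0]
contact_force: [-0.4, -0.7, 0.1]
opening: 0.846
finger_force: 0.0
```

```bash
python3 -c "
from h import *
from scipy.optimize import least_squares
t=shot('top');s=shot('scene','s1.png');crop(s,'s1c.png',260,90,140,110,5)
print(blobs(t,(100,150,60),(118,255,255)),tool([.411,-.012,.04]))"
```

```text
[([91.2, 114.2], [63, 82, 54, 65, 2038]), ([120.1, 127.5], [118, 109, 4, 37, 47]), ([188.4, 188.6], [182, 183, 14, 12, 134]), ([389.4, 265.0], [380, 254, 23, 24, 312]), ([540.8, 340.8], [540, 335, 2, 15, 19]), ([551.6, 344.9], [551, 338, 2, 17, 25]), ([606.4, 369.8], [572, 341, 68, 59, 3901]), ([567.2, 370.2], [563, 342, 10, 58, 335]), ([553.0, 367.2], [552, 359, 3, 18, 27]), ([554.5, 391.4], [554, 387, 2, 9, 16])] [-3.60604299e-05  2.58998000e-04  9.53162251e-02]
```

View pics/s1c.png

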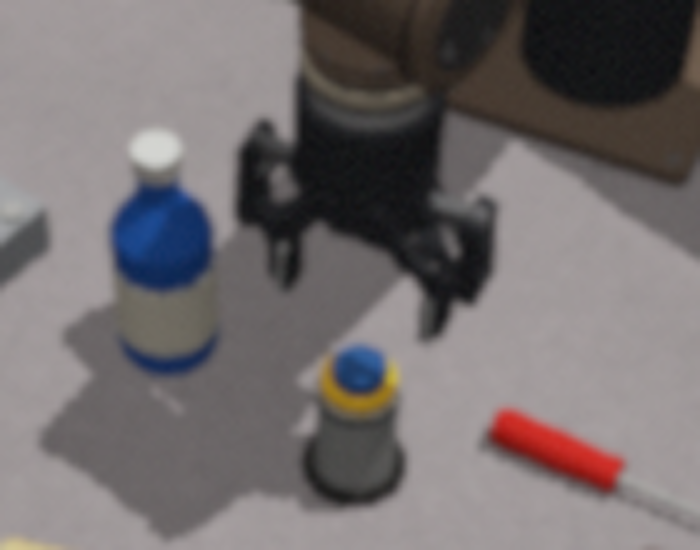

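Leg B is collapsed, with its cap on the collar at crop (360,370). I'll descend around the sleeve and grip.

>>> pendant([
  {"dz": 0.03,"finger_gap": 1},
  {"dz": 0.06,"finger_gap": 1},
  {"dz": 0.08,"finger_gap": 1},
  {"dz": 0.096,"finger_gap": 1},
  {"dz": 0.096,"finger_gap": 1},
])

```text
time: 6.4
eef_pos: [0.4103, -0.0116, 0.0387]
tcp_rot: [1.0, 0.0, -0.002, -0.001]
contact_force: [-0.7, 1.1, -0.0]
opening: 0.997
finger_force: 0.0
```

>>> pendant([
  {"finger_gap": 0.3},
  {"finger_gap": 0.3},
  {"finger_gap": 0.3},
  {"finger_gap": 0.3},
  {"finger_gap": 0.3},
], grip_force=50)

```text
time: 7.02
eef_pos: [0.4126, -0.0117, 0.0413]
tcp_rot: [1.0, 0.0, 0.001, -0.0]
contact_force: [-0.6, 4.0, 5.4]
opening: 0.572
finger_force: 52.4
```

>>> pendant([
  {"dz": -0.03,"finger_gap": 0.3},
  {"dz": -0.08,"finger_gap": 0.3},
  {"dz": -0.08,"finger_gap": 0.3},
  {"dx": 0.05,"dz": -0.08,"finger_gap": 0.3},
  {"dx": 0.1,"dz": -0.08,"finger_gap": 0.3},
  {"dx": 0.15,"dy": -0.0016,"dz": -0.08,"finger_gap": 0.3},
  {"dx": 0.1733,"dy": -0.0016,"dz": -0.08,"finger_gap": 0.3},
  {"dx": 0.1733,"dy": -0.0016,"dz": -0.08,"finger_gap": 0.3},
  {"dx": 0.1733,"dy": -0.0016,"dz": -0.08,"finger_gap": 0.3},
])

```text
time: 8.15
eef_pos: [0.5824, -0.0099, 0.1172]
tcp_rot: [1.0, 0.0, -0.003, -0.0]
contact_force: [-0.4, -0.2, -4.8]
opening: 0.573
finger_force: 53.9
```

```bash
python3 - <<'E'
from h import *
t=shot('top');s=shot('scene');print(tool([.586,-.0101,.0868]))
a=cv2.resize(t['pixels'][150:230,290:390],None,fx=4,fy=4);b=cv2.resize(s['pixels'][150:250,240:370],None,fx=4,fy=4)
cv2.imwrite('pics/p2.png',np.hstack([np.pad(a,((0,80),(0,0),(0,0))),b[:400,:390]])[:,:,::-1])
E
```

```text
[0.00311483 0.0001121  0.03168642]
```

View pics/p2.png

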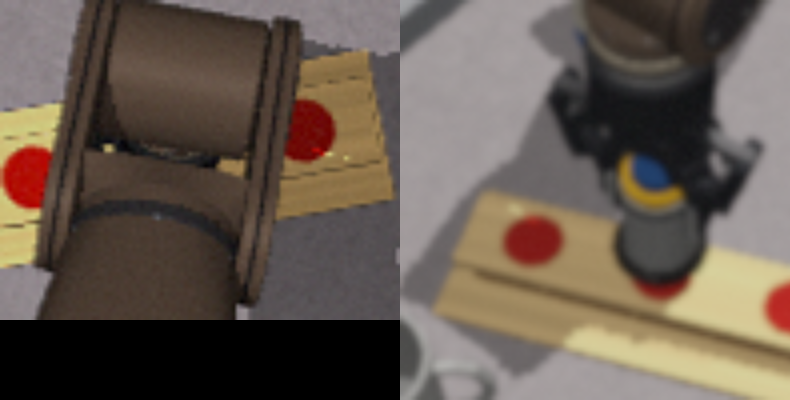

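The leg hangs just above the middle mark, well aligned. I'll lower it gently.

>>> pendant([
  {"dz": 0.01,"finger_gap": 0.3},
  {"dz": 0.02,"finger_gap": 0.3},
  {"dz": 0.024,"finger_gap": 0.3},
  {"dz": 0.026,"finger_gap": 0.3},
  {"dz": 0.026,"finger_gap": 0.3},
])

```text
time: 8.88
eef_pos: [0.5849, -0.0102, 0.094]
tcp_rot: [1.0, 0.0, 0.0, 0.0]
contact_force: [-0.7, -1.0, -4.8]
opening: 0.577
finger_force: 53.9
```

>>> pendant([
  {"dz": 0.002,"finger_gap": 0.3},
  {"dz": 0.003,"finger_gap": 0.3},
  {"dz": 0.003,"finger_gap": 0.3},
])

```text
time: 9.25
eef_pos: [0.5848, -0.0102, 0.091]
tcp_rot: [1.0, 0.0, -0.0, -0.0]
contact_force: [-1.1, -0.5, -5.0]
opening: 0.577
finger_force: 53.9
```

>>> pendant([
  {"dx": 0.001,"dz": 0.002,"finger_gap": 0.3},
  {"dx": 0.001,"dz": 0.0035,"finger_gap": 0.3},
  {"dx": 0.001,"dz": 0.0045,"finger_gap": 0.3},
  {"dx": 0.001,"dz": 0.0045,"finger_gap": 0.3},
])

```text
time: 9.75
eef_pos: [0.5859, -0.0102, 0.0865]
tcp_rot: [1.0, 0.0, 0.0, -0.0]
contact_force: [0.4, -0.2, -5.2]
opening: 0.574
finger_force: 54.2
```

>>> pendant([
  {"dz": 0.001,"finger_gap": 0.3},
  {"dz": 0.002,"finger_gap": 0.3},
  {"dz": 0.002,"finger_gap": 0.3},
])

```text
time: 10.12
eef_pos: [0.5861, -0.0102, 0.0864]
tcp_rot: [1.0, 0.001, -0.0, 0.0]
contact_force: [-4.8, 1.0, 4.8]
opening: 0.574
finger_force: 54.8
```

>>> pendant([
  {"dz": -0.001,"finger_gap": 0.7},
  {"dz": -0.001,"finger_gap": 1},
  {"dz": -0.001,"finger_gap": 1},
  {"dz": -0.001,"finger_gap": 1},
  {"dz": -0.04,"finger_gap": 1},
  {"dz": -0.09,"finger_gap": 1},
  {"dz": -0.14,"finger_gap": 1},
  {"dz": -0.14,"finger_gap": 1},
])

```text
time: 11.12
eef_pos: [0.5889, -0.0107, 0.2307]
tcp_rot: [1.0, 0.0, 0.006, 0.001]
contact_force: [0.5, -0.3, 0.4]
opening: 0.999
finger_force: 0.0
```

```bash
python3 - <<'E'
from h import *
print(tool([.570,.350,.21]))
E
```

```text
[-0.01879787 -0.36074369  0.01976139]
```

Scaled: -1.733 rad / 2 = -0.8665.

>>> pendant([
  {"dy": -0.06,"dz": 0.01,"az": -0.09,"finger_gap": 0},
  {"dx": -0.0188,"dy": -0.12,"dz": 0.01,"az": -0.18,"finger_gap": 0},
  {"dx": -0.0188,"dy": -0.18,"dz": 0.01,"az": -0.27,"finger_gap": 0},
  {"dx": -0.0188,"dy": -0.24,"dz": 0.01,"az": -0.36,"finger_gap": 0},
  {"dx": -0.0188,"dy": -0.3,"dz": 0.01,"az": -0.45,"finger_gap": 0},
  {"dx": -0.0188,"dy": -0.3607,"dz": 0.01,"az": -0.54,"finger_gap": 0},
  {"dx": -0.0188,"dy": -0.3607,"dz": 0.01,"az": -0.63,"finger_gap": 0},
  {"dx": -0.0188,"dy": -0.3607,"dz": 0.01,"az": -0.72,"finger_gap": 0},
  {"dx": -0.0188,"dy": -0.3607,"dz": 0.01,"az": -0.81,"finger_gap": 0},
  {"dx": -0.0188,"dy": -0.3607,"dz": 0.01,"az": -0.8665,"finger_gap": 0},
], grip_force=40)

```text
time: 12.38
eef_pos: [0.5661, 0.3503, 0.2126]
tcp_rot: [0.646, 0.764, -0.001, -0.001]
contact_force: [1.1, -0.1, 0.1]
opening: 0.001
finger_force: 0.0
```

>>> pendant([
  {"finger_gap": 0},
  {"finger_gap": 0},
  {"finger_gap": 0},
])

```text
time: 12.75
eef_pos: [0.5667, 0.3504, 0.2142]
tcp_rot: [0.648, 0.762, -0.0, -0.0]
contact_force: [0.2, 0.3, 0.4]
opening: -0.001
finger_force: 0.0
```

```bash
python3 - <<'E'
from h import *
s=telemetry.get_state();print(s['qpos'],R.from_quat(s['tcp_rot']).as_matrix().round(3));print(tool([.570,.350,.17]))
t=shot('top');s=shot('scene')
a=cv2.resize(t['pixels'][150:230,290:390],None,fx=4,fy=4);b=cv2.resize(s['pixels'][150:250,240:370],None,fx=4,fy=4)
cv2.imwrite('pics/p3.png',np.hstack([np.pad(a,((0,80),(0,0),(0,0))),b[:400,:390]])[:,:,::-1])
E
```

```text
[4.01803544e-01 2.80923566e-01 1.61516587e+00 2.90785633e-05
 1.24597189e+00 2.39752975e-01] [[-0.161  0.987 -0.   ]
 [ 0.987  0.161 -0.   ]
 [-0.    -0.    -1.   ]]
[-0.00095912  0.00322714  0.04414996]
```

View pics/p3.png

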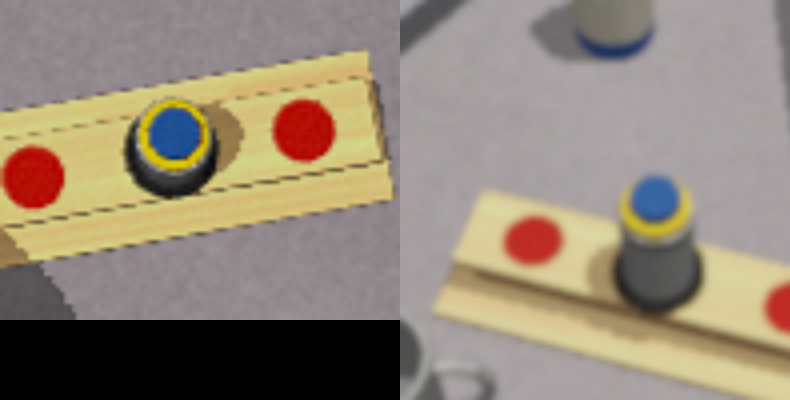

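Leg B stands upright on the middle mark, its foot at top pixel (332.7,188) against the mark at (331.7,187.9). Next I'll push leg A home.

>>> pendant([
  {"dx": -0.001,"dy": 0.0035,"dz": 0.02,"finger_gap": 0},
  {"dx": -0.001,"dy": 0.0035,"dz": 0.04,"finger_gap": 0},
  {"dx": -0.001,"dy": 0.0035,"dz": 0.05,"finger_gap": 0},
  {"dx": -0.001,"dy": 0.0035,"dz": 0.058,"finger_gap": 0},
  {"dx": -0.001,"dy": 0.0035,"dz": 0.066,"finger_gap": 0},
  {"dx": -0.001,"dy": 0.0035,"dz": 0.074,"finger_gap": 0},
  {"dx": -0.001,"dy": 0.0035,"dz": 0.082,"finger_gap": 0},
  {"dx": -0.001,"dy": 0.0035,"dz": 0.09,"finger_gap": 0},
  {"dx": -0.001,"dy": 0.0035,"dz": 0.098,"finger_gap": 0},
  {"dx": -0.001,"dy": 0.0035,"dz": 0.106,"finger_gap": 0},
])

```text
time: 14.1
eef_pos: [0.5706, 0.3501, 0.1097]
tcp_rot: [0.647, 0.762, -0.0, 0.0]
contact_force: [-4.0, -3.1, 8.7]
opening: -0.001
finger_force: 4.1
```

>>> pendant([
  {"dz": 0.003,"finger_gap": 0},
  {"dz": 0.006,"finger_gap": 0},
  {"dz": 0.008,"finger_gap": 0},
  {"dz": 0.008,"finger_gap": 0},
])

```text
time: 14.6
eef_pos: [0.5703, 0.3499, 0.1012]
tcp_rot: [0.647, 0.762, -0.0, 0.0]
contact_force: [-2.4, -2.1, 6.7]
opening: -0.003
finger_force: 3.4
```

>>> pendant([
  {"dz": 0.002,"finger_gap": 0},
  {"dz": 0.004,"finger_gap": 0},
  {"dz": 0.005,"finger_gap": 0},
  {"dz": 0.005,"finger_gap": 0},
])

```text
time: 15.1
eef_pos: [0.5707, 0.3501, 0.0981]
tcp_rot: [0.647, 0.762, -0.0, 0.0]
contact_force: [-4.6, -4.1, 12.4]
opening: 0.003
finger_force: 6.2
```

>>> pendant([
  {"dz": 0.0015,"finger_gap": 0},
  {"dz": 0.0015,"finger_gap": 0},
])

```text
time: 15.35
eef_pos: [0.5712, 0.3504, 0.0982]
tcp_rot: [0.647, 0.762, 0.0, 0.0]
contact_force: [-5.8, -4.9, 16.9]
opening: 0.001
finger_force: 8.4
```

>>> pendant([
  {"dz": -0.04,"finger_gap": 0},
  {"dz": -0.04,"finger_gap": 1},
  {"dz": -0.04,"finger_gap": 1},
  {"dz": -0.04,"finger_gap": 1},
  {"dz": -0.04,"finger_gap": 1},
  {"dz": -0.04,"finger_gap": 1},
])

```text
time: 16.1
eef_pos: [0.5701, 0.35, 0.1332]
tcp_rot: [0.647, 0.762, -0.0, -0.0]
contact_force: [-0.1, 0.2, 0.2]
opening: 0.996
finger_force: 0.0
```

```bash
python3 - <<'E'
from h import *
t=shot('top');s=shot('scene')
print(blobs(s,(100,150,60),(118,255,255)),blobs(t,(100,150,60),(118,255,255)),tool([.570,.350,.04]))
a=cv2.resize(t['pixels'][160:230,160:240],None,fx=5,fy=5);b=cv2.resize(s['pixels'][220:290,395:475],None,fx=5,fy=5)
cv2.imwrite('pics/p4.png',np.hstack([a,b])[:,:,::-1])
E
```

```text
[([66.3, 97.7], [0, 0, 153, 189, 15399]), ([197.7, 41.9], [158, 3, 78, 83, 4227]), ([291.9, 137.1], [283, 128, 19, 19, 290]), ([293.2, 162.3], [288, 161, 12, 3, 16]), ([303.4, 199.3], [299, 195, 10, 10, 71]), ([436.2, 258.0], [433, 255, 9, 9, 47]), ([543.9, 386.6], [509, 366, 82, 34, 1857])] [([93.6, 114.1], [63, 82, 60, 64, 2579]), ([72.5, 96.2], [68, 94, 10, 7, 20]), ([69.8, 130.9], [67, 127, 9, 10, 35]), ([333.2, 183.0], [328, 177, 12, 13, 117]), ([199.0, 191.2], [196, 186, 7, 12, 52]), ([389.1, 265.0], [379, 254, 24, 24, 324]), ([540.8, 339.8], [540, 333, 3, 17, 24]), ([551.7, 344.6], [551, 337, 3, 18, 29]), ([606.4, 369.8], [572, 341, 68, 59, 3903]), ([567.1, 370.2], [563, 342, 10, 58, 339]), ([553.0, 367.3], [552, 359, 3, 18, 28]), ([554.5, 391.2], [554, 387, 2, 9, 17])] [-6.61189722e-06 -2.97084102e-04  9.37140572e-02]
```

View pics/p4.png

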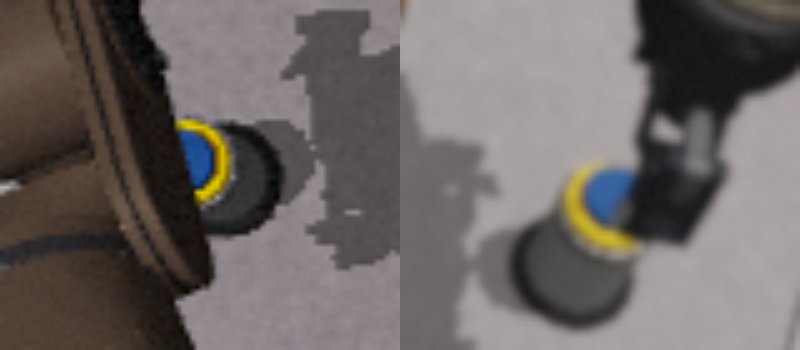

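Leg A is collapsed too. Gripping its sleeve.

>>> pendant([
  {"dz": 0.03,"finger_gap": 1},
  {"dz": 0.06,"finger_gap": 1},
  {"dz": 0.08,"finger_gap": 1},
  {"dz": 0.0935,"finger_gap": 1},
  {"dz": 0.0935,"finger_gap": 1},
])

```text
time: 16.82
eef_pos: [0.5699, 0.3499, 0.0395]
tcp_rot: [0.647, 0.762, -0.001, -0.0]
contact_force: [0.4, -0.4, 0.0]
opening: 0.999
finger_force: 0.0
```

>>> pendant([
  {"finger_gap": 0.3},
  {"finger_gap": 0.3},
  {"finger_gap": 0.3},
  {"finger_gap": 0.3},
  {"finger_gap": 0.3},
], grip_force=50)

```text
time: 17.45
eef_pos: [0.572, 0.3506, 0.0424]
tcp_rot: [0.647, 0.762, 0.002, 0.001]
contact_force: [2.1, 1.0, 5.2]
opening: 0.573
finger_force: 52.2
```

>>> pendant([
  {"dz": -0.03,"finger_gap": 0.3},
  {"dz": -0.08,"finger_gap": 0.3},
  {"dz": -0.08,"finger_gap": 0.3},
  {"dz": -0.08,"finger_gap": 0.3},
])

```text
time: 17.95
eef_pos: [0.5679, 0.3491, 0.1166]
tcp_rot: [0.647, 0.762, -0.003, -0.002]
contact_force: [-1.0, 0.6, -7.9]
opening: 0.571
finger_force: 54.8
```

```bash
python3 -c "
from h import *
print(tool([.5701,.083,.125]))"
```

```text
[-0.26292236 -0.04107884 -0.00773119]
```

>>> pendant([
  {"dx": -0.06,"dy": -0.0101,"finger_gap": 0.3},
  {"dx": -0.12,"dy": -0.0203,"finger_gap": 0.3},
  {"dx": -0.18,"dy": -0.0304,"finger_gap": 0.3},
  {"dx": -0.24,"dy": -0.0406,"finger_gap": 0.3},
  {"dx": -0.2633,"dy": -0.0445,"finger_gap": 0.3},
  {"dx": -0.2633,"dy": -0.0445,"finger_gap": 0.3},
  {"dx": -0.2633,"dy": -0.0445,"finger_gap": 0.3},
  {"dx": -0.2633,"dy": -0.0445,"finger_gap": 0.3},
])

```text
time: 18.95
eef_pos: [0.5684, 0.0842, 0.1193]
tcp_rot: [0.647, 0.763, -0.001, -0.001]
contact_force: [0.1, -0.3, -5.9]
opening: 0.571
finger_force: 54.6
```

>>> pendant([
  {"dz": 0.01,"finger_gap": 0.3},
  {"dz": 0.015,"finger_gap": 0.3},
  {"dz": 0.015,"finger_gap": 0.3},
])

```text
time: 19.32
eef_pos: [0.5684, 0.0834, 0.1044]
tcp_rot: [0.647, 0.762, -0.001, -0.001]
contact_force: [0.9, -0.6, -7.6]
opening: 0.573
finger_force: 54.6
```

```bash
python3 - <<'E'
from h import *
t=shot('top');s=shot('scene');print(tool([.5695,.083,.0874]))
a=cv2.resize(t['pixels'][150:230,260:360],None,fx=4,fy=4);b=cv2.resize(s['pixels'][160:260,265:365],None,fx=4,fy=4)
cv2.imwrite('pics/p5.png',np.hstack([np.pad(a,((0,80),(0,0),(0,0))),b[:400,:390]])[:,:,::-1])
E
```

```text
[-0.00021778  0.00025657  0.01802203]
```

View pics/p5.png

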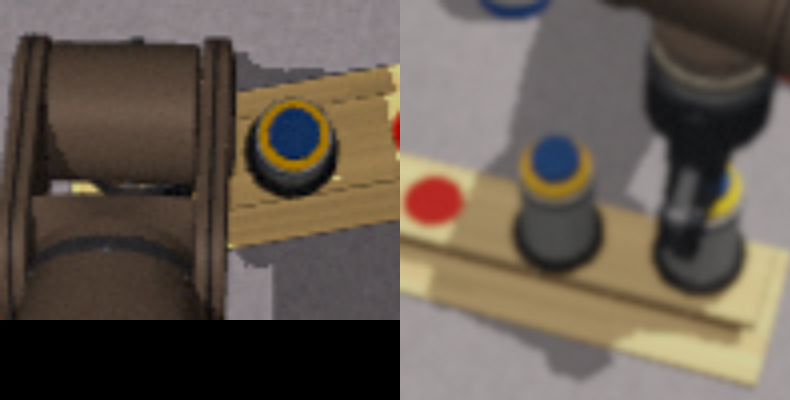

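Leg A is over the end mark; scene crop shows its foot around (700,262) centred on the ledge. Lowering.

>>> pendant([
  {"dz": 0.005,"finger_gap": 0.3},
  {"dz": 0.01,"finger_gap": 0.3},
  {"dz": 0.014,"finger_gap": 0.3},
  {"dz": 0.016,"finger_gap": 0.3},
  {"dz": 0.016,"finger_gap": 0.3},
])

```text
time: 20.05
eef_pos: [0.5691, 0.083, 0.0893]
tcp_rot: [0.647, 0.762, -0.0, -0.0]
contact_force: [0.8, 0.1, -7.1]
opening: 0.573
finger_force: 54.6
```

>>> pendant([
  {"dz": 0.001,"finger_gap": 0.3},
  {"dz": 0.0025,"finger_gap": 0.3},
  {"dz": 0.0025,"finger_gap": 0.3},
])

```text
time: 20.42
eef_pos: [0.5695, 0.0831, 0.0877]
tcp_rot: [0.647, 0.762, 0.0, 0.0]
contact_force: [-1.3, 0.9, -3.0]
opening: 0.57
finger_force: 55.2
```

>>> pendant([
  {"dz": 0.001,"finger_gap": 0.3},
  {"dz": 0.001,"finger_gap": 0.3},
])

```text
time: 20.68
eef_pos: [0.5696, 0.0833, 0.0876]
tcp_rot: [0.647, 0.762, 0.0, 0.0]
contact_force: [-5.5, 2.2, 5.2]
opening: 0.572
finger_force: 55.8
```

>>> pendant([
  {"finger_gap": 0.7},
  {"finger_gap": 1},
  {"finger_gap": 1},
  {"finger_gap": 1},
  {"dz": -0.04,"finger_gap": 1},
  {"dz": -0.09,"finger_gap": 1},
  {"dz": -0.14,"finger_gap": 1},
  {"dx": -0.06,"dz": -0.14,"finger_gap": 1},
  {"dx": -0.12,"dz": -0.14,"finger_gap": 1},
  {"dx": -0.12,"dz": -0.14,"finger_gap": 1},
])

```text
time: 21.92
eef_pos: [0.5891, -0.039, 0.2261]
tcp_rot: [0.649, 0.761, -0.0, 0.001]
contact_force: [0.1, -0.5, 0.0]
opening: 0.999
finger_force: 0.0
```

>>> pendant([
  {"dy": 0.05,"finger_gap": 1},
  {"dy": 0.1,"finger_gap": 1},
  {"dy": 0.14,"finger_gap": 1},
  {"dy": 0.14,"finger_gap": 1},
  {"dy": 0.14,"finger_gap": 1},
])

```text
time: 22.55
eef_pos: [0.7261, -0.0118, 0.2253]
tcp_rot: [0.647, 0.763, -0.0, -0.001]
contact_force: [0.1, 0.2, 0.0]
opening: 1.001
finger_force: 0.0
```

```bash
python3 - <<'E'
from h import *
s0=telemetry.get_state();print(s0['qpos'])
t=shot('top');s=shot('scene')
print([b for b in blobs(t,(100,150,60),(118,255,255)) if 200<b[0][0]<400],[b for b in blobs(s,(100,150,60),(118,255,255))])
a=cv2.resize(t['pixels'][155:225,265:405],None,fx=5,fy=5)
b=cv2.resize(t['pixels'][165:295,400:510],None,fx=4.5,fy=4.5)
cv2.imwrite('pics/p6a.png',a[:,:,::-1]);cv2.imwrite('pics/p6b.png',b[:,:,::-1])
E
```

```text
[-1.55632251e-01  4.02536654e-01  1.43957454e+00  9.36722090e-05
  1.30112049e+00 -3.19513466e-01]
[([389.2, 265.0], [379, 254, 24, 24, 319])] [([66.3, 97.7], [0, 0, 153, 189, 15397]), ([197.8, 41.9], [158, 3, 78, 83, 4222]), ([303.3, 199.4], [299, 195, 10, 10, 71]), ([340.5, 208.7], [336, 204, 10, 10, 75]), ([543.9, 386.6], [509, 366, 82, 34, 1857])]
```

View pics/p6a.png

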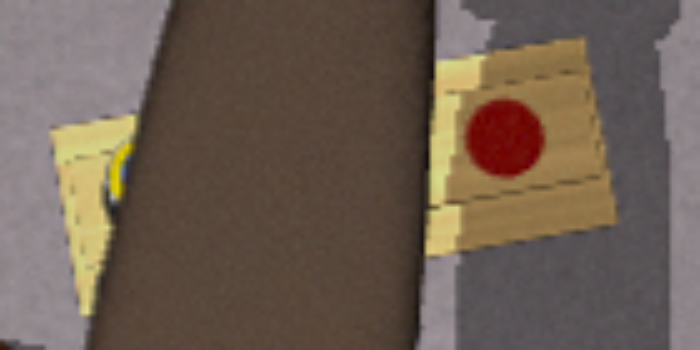

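View pics/p6b.png

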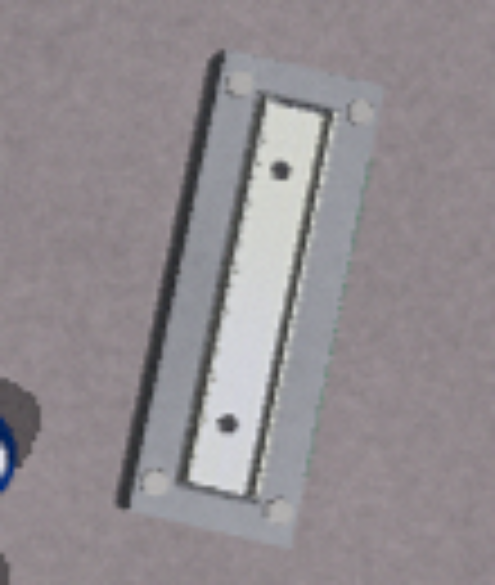

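Die and channel unmoved: screw holes at (462.4,203.0) and (450.7,259.2), channel corners (458.9,186.6), (473.8,189.4), (441.8,272.6), (456,275.4). Computing the grasp.

```bash
python3 - <<'E'
from h import *
t=shot('top');s=shot('scene')
h1,h2=world(t,462.4,203,.032),world(t,450.7,259.2,.032);m=(h1+h2)/2;d=h1-h2
print('holes',m,np.linalg.norm(d),np.degrees(np.arctan2(d[1],d[0])))
cs=[world(t,u,v,.052) for u,v in((458.9,186.6),(473.8,189.4),(441.8,272.6),(456,275.4))]
d2=(cs[0]+cs[1]-cs[2]-cs[3])/2;print('corners',np.mean(cs,0),np.linalg.norm(d2),np.linalg.norm(cs[0]-cs[1]),np.degrees(np.arctan2(d2[1],d2[0])))
s0=telemetry.get_state();X=R.from_quat(s0['tcp_rot']).as_matrix()[:,0];print('toolx yaw',np.degrees(np.arctan2(X[1],X[0])))
P=np.r_[m[:2],.2];print(tool(P))
for u,v in((303.3,198.8),(340.5,208.2)): print('cap',world(s,u,v,.143))
crop(s,'p7.png',170,100,120,100,6)
E
```

```text
holes [ 0.46185016 -0.35431904  0.032     ] 0.15954030426030136 -13.977733861530986
corners [ 0.46216252 -0.3517014   0.052     ] 0.240141383906655 0.041453419208305496 -13.702792447008884
toolx yaw 99.32848161712711
[-0.29435665 -0.31615635  0.02652382]
cap [ 0.58673388 -0.0123858   0.143     ]
cap [0.57109089 0.08462262 0.143     ]
```

View pics/p7.png

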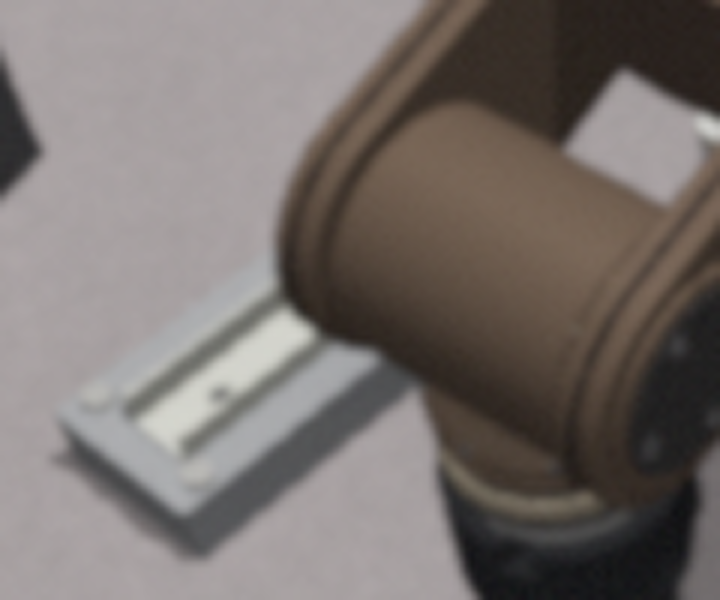

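The visible end of die and channel agree with the top-view measurement. I'll go above the channel and turn the tool.

Scaled: 0.18 rad / 2 = 0.09.

>>> pendant([
  {"dx": -0.042,"dy": -0.045,"az": 0.09,"finger_gap": 1},
  {"dx": -0.084,"dy": -0.09,"az": 0.18,"finger_gap": 1},
  {"dx": -0.126,"dy": -0.135,"az": 0.27,"finger_gap": 1},
  {"dx": -0.168,"dy": -0.18,"az": 0.36,"finger_gap": 1},
  {"dx": -0.21,"dy": -0.225,"az": 0.45,"finger_gap": 1},
  {"dx": -0.252,"dy": -0.27,"az": 0.54,"finger_gap": 1},
  {"dx": -0.2945,"dy": -0.3155,"az": 0.63,"finger_gap": 1},
  {"dx": -0.2945,"dy": -0.3155,"az": 0.72,"finger_gap": 1},
  {"dx": -0.2945,"dy": -0.3155,"az": 0.81,"finger_gap": 1},
  {"dx": -0.2945,"dy": -0.3155,"az": 0.9,"finger_gap": 1},
])

```text
time: 24.0
eef_pos: [0.4625, -0.3545, 0.2266]
tcp_rot: [0.999, -0.037, 0.0, 0.0]
contact_force: [0.2, 0.0, 1.5]
opening: 1.001
finger_force: 0.0
```

>>> pendant([
  {"az": 0.0875,"finger_gap": 1},
  {"az": 0.0875,"finger_gap": 1},
  {"az": 0.0875,"finger_gap": 1},
])

```text
time: 24.38
eef_pos: [0.4631, -0.3543, 0.2264]
tcp_rot: [0.993, -0.119, 0.0, 0.0]
contact_force: [-0.2, -0.4, 0.4]
opening: 1.002
finger_force: 0.0
```

```bash
python3 - <<'E'
from h import *
s0=telemetry.get_state();X=R.from_quat(s0['tcp_rot']).as_matrix()[:,0];print('toolx yaw',np.degrees(np.arctan2(X[1],X[0])),s0['qpos']);print(tool([.462,-.353,.075]))
s=shot('scene');t=shot('top')
b=cv2.resize(t['pixels'][165:295,400:510],None,fx=4,fy=4);a=cv2.resize(s['pixels'][100:200,170:270],None,fx=4,fy=4)
cv2.imwrite('pics/p8.png',np.hstack([np.pad(a,((0,120),(0,0),(0,0))),b[:,:400]])[:,:,::-1])
E
```

```text
toolx yaw -13.68756833860304 [-8.27065882e-01  8.93728801e-02  1.81301194e+00 -3.10792753e-06
  1.23866014e+00  9.82624661e-01]
[-0.00142168 -0.00108605  0.15137844]
```

View pics/p8.png

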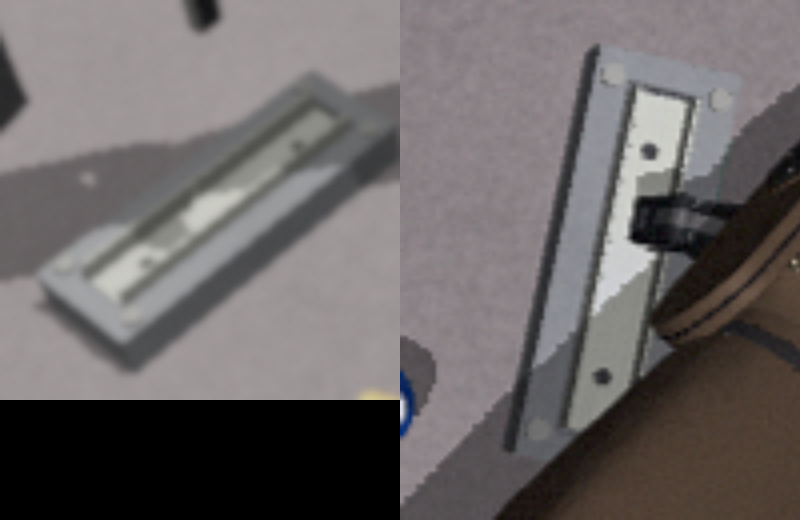

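The die is still where measured and the gripper is centred over the channel. Descending and gripping.

The manual's scale: turns go in shares of 2 rad. Converting my numbers, 0.003 rad / 2 = 0.0015.

>>> pendant([
  {"dx": -0.0012,"dy": -0.0005,"dz": 0.06,"az": 0.0015,"finger_gap": 1},
  {"dx": -0.0012,"dy": -0.0005,"dz": 0.12,"az": 0.0015,"finger_gap": 1},
  {"dx": -0.0012,"dy": -0.0005,"dz": 0.16,"az": 0.0015,"finger_gap": 1},
  {"dx": -0.0012,"dy": -0.0005,"dz": 0.18,"az": 0.0015,"finger_gap": 1},
  {"dx": -0.0012,"dy": -0.0005,"dz": 0.187,"az": 0.0015,"finger_gap": 1},
  {"dx": -0.0012,"dy": -0.0005,"dz": 0.187,"az": 0.0015,"finger_gap": 1},
])

```text
time: 25.22
eef_pos: [0.463, -0.3544, 0.0402]
tcp_rot: [0.993, -0.122, 0.001, 0.001]
contact_force: [-0.4, 0.1, 0.0]
opening: 1.001
finger_force: 0.0
```

>>> pendant([
  {"finger_gap": 0.2},
  {"finger_gap": 0.2},
  {"finger_gap": 0.2},
  {"finger_gap": 0.2},
  {"finger_gap": 0.2},
  {"finger_gap": 0.2},
], grip_force=40)

```text
time: 25.98
eef_pos: [0.463, -0.3538, 0.0405]
tcp_rot: [0.993, -0.122, 0.001, 0.0]
contact_force: [-0.3, 2.7, 5.1]
opening: 0.501
finger_force: 41.9
```

>>> pendant([
  {"dz": -0.01,"finger_gap": 0.2},
  {"dz": -0.025,"finger_gap": 0.2},
  {"dz": -0.05,"finger_gap": 0.2},
  {"dz": -0.1,"finger_gap": 0.2},
  {"dz": -0.15,"finger_gap": 0.2},
  {"dz": -0.2,"finger_gap": 0.2},
  {"dz": -0.2,"finger_gap": 0.2},
  {"dz": -0.2,"finger_gap": 0.2},
], grip_force=60)

```text
time: 26.98
eef_pos: [0.4616, -0.3532, 0.2381]
tcp_rot: [0.993, -0.122, -0.001, -0.0]
contact_force: [-0.6, -0.4, -3.5]
opening: 0.494
finger_force: 61.5
```

```bash
python3 - <<'E'
from h import *
s=shot('scene');t=shot('top');s0=telemetry.get_state();print(s0['eef_pos'],tool([.579,.0362,.24]))
b=cv2.resize(t['pixels'][165:295,400:510],None,fx=4,fy=4);a=cv2.resize(s['pixels'][20:180,190:330],None,fx=3,fy=3)
cv2.imwrite('pics/p9.png',np.hstack([np.pad(a,((0,40),(0,0),(0,0))),b[:,:380]])[:,:,::-1])
E
```

```text
[ 0.46118461 -0.35261494  0.23623152] [ 0.02025573 -0.40577543 -0.00278114]
```

View pics/p9.png

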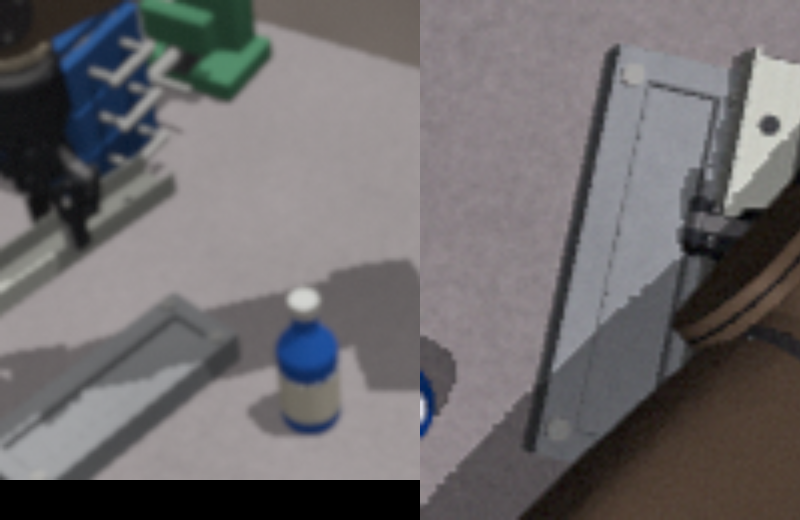

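The channel is lifted level and clear, the die left empty. Measuring the caps in the top view now the arm is clear of them.

```bash
python3 - <<'E'
from h import *
from scipy.optimize import least_squares
t=shot('top');s=shot('scene')
tb=sorted([b for b in blobs(t,(100,150,60),(118,255,255)) if 280<b[0][0]<350]);sb=[b for b in blobs(s,(100,150,60),(118,255,255)) if 295<b[0][0]<350]
print(tb,sb)
for b in tb: print('top',world(t,*b[0],.142))
for b in sb: print('scene',world(s,*b[0],.141))
s0=telemetry.get_state();X=R.from_quat(s0['tcp_rot']).as_matrix()[:,0];print('toolx yaw',np.degrees(np.arctan2(X[1],X[0])),s0['qpos'][[0,5]])
crop(t,'p10.png',270,155,100,60,7)
E
```

```text
[([295.4, 189.7], [290, 184, 12, 12, 118]), ([333.2, 183.0], [328, 177, 12, 13, 117])] [([303.4, 199.3], [299, 195, 10, 10, 72]), ([340.6, 208.6], [336, 204, 10, 10, 77])]
top [0.56857246 0.08498018 0.142     ]
top [ 0.58478734 -0.01194918  0.142     ]
scene [ 0.58681339 -0.01211889  0.141     ]
scene [0.57085235 0.0849142  0.141     ]
toolx yaw -13.996738746655101 [-0.82740795  0.98769936]
```

Scaled: -1.8 rad / 2 = -0.9.

>>> pendant([
  {"dx": 0.002,"dy": -0.05,"az": -0.09,"finger_gap": 0.2},
  {"dx": 0.005,"dy": -0.1,"az": -0.18,"finger_gap": 0.2},
  {"dx": 0.007,"dy": -0.15,"az": -0.27,"finger_gap": 0.2},
  {"dx": 0.01,"dy": -0.2,"az": -0.36,"finger_gap": 0.2},
  {"dx": 0.012,"dy": -0.25,"az": -0.45,"finger_gap": 0.2},
  {"dx": 0.014,"dy": -0.3,"az": -0.54,"finger_gap": 0.2},
  {"dx": 0.016,"dy": -0.35,"az": -0.63,"finger_gap": 0.2},
  {"dx": 0.0176,"dy": -0.4063,"az": -0.72,"finger_gap": 0.2},
  {"dx": 0.0176,"dy": -0.4063,"az": -0.81,"finger_gap": 0.2},
  {"dx": 0.0176,"dy": -0.4063,"az": -0.9,"finger_gap": 0.2},
])

```text
time: 28.42
eef_pos: [0.577, 0.0375, 0.2372]
tcp_rot: [0.71, 0.705, -0.001, -0.001]
contact_force: [0.2, 0.0, -1.6]
opening: 0.489
finger_force: 61.7
```

>>> pendant([
  {"az": -0.0905,"finger_gap": 0.2},
  {"az": -0.0905,"finger_gap": 0.2},
  {"dz": 0.03,"az": -0.0905,"finger_gap": 0.2},
  {"dz": 0.05,"az": -0.0905,"finger_gap": 0.2},
  {"dz": 0.05,"az": -0.0905,"finger_gap": 0.2},
  {"dz": 0.05,"az": -0.0905,"finger_gap": 0.2},
])

```text
time: 29.18
eef_pos: [0.578, 0.0362, 0.1896]
tcp_rot: [0.646, 0.763, 0.0, 0.0]
contact_force: [-0.6, 0.1, -1.5]
opening: 0.492
finger_force: 61.6
```

```bash
python3 - <<'E'
from h import *
s0=telemetry.get_state();X=R.from_quat(s0['tcp_rot']).as_matrix()[:,0];print('toolx yaw',np.degrees(np.arctan2(X[1],X[0])),s0['qpos'][[0,5]],s0['eef_pos'],tool([.5775,.0365,.157]))
t=shot('top');s=shot('scene')
b=cv2.resize(t['pixels'][145:235,270:370],None,fx=4,fy=4);a=cv2.resize(s['pixels'][150:260,265:375],None,fx=3.6,fy=3.6)[:360]
cv2.imwrite('pics/p11.png',np.hstack([a,b])[:,:,::-1])
E
```

```text
toolx yaw 99.46730493149664 [-0.11249122 -0.27773186] [0.57803126 0.03624559 0.18960854] [ 0.00034585 -0.00050992  0.03260804]
```

View pics/p11.png

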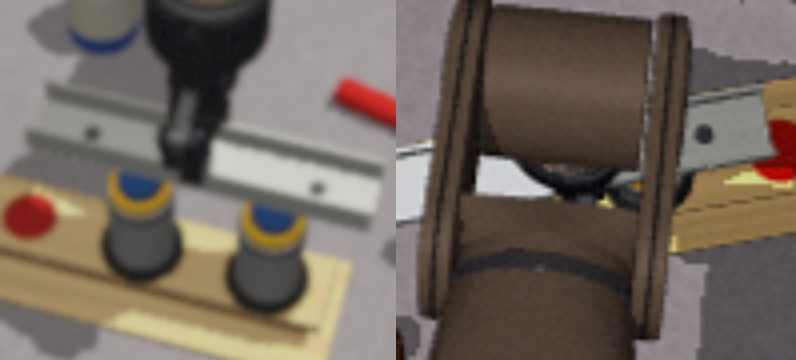

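The channel hangs level above both caps, in line with the beam. Lowering until contact.

>>> pendant([
  {"dz": 0.01,"finger_gap": 0.2},
  {"dz": 0.02,"finger_gap": 0.2},
  {"dz": 0.026,"finger_gap": 0.2},
  {"dz": 0.029,"finger_gap": 0.2},
  {"dz": 0.029,"finger_gap": 0.2},
])

```text
time: 29.9
eef_pos: [0.5774, 0.0363, 0.1597]
tcp_rot: [0.646, 0.763, -0.0, -0.0]
contact_force: [-0.1, -0.2, -2.6]
opening: 0.494
finger_force: 61.7
```

>>> pendant([
  {"dz": 0.001,"finger_gap": 0.2},
  {"dz": 0.002,"finger_gap": 0.2},
  {"dz": 0.003,"finger_gap": 0.2},
  {"dz": 0.003,"finger_gap": 0.2},
])

```text
time: 30.4
eef_pos: [0.5775, 0.0363, 0.157]
tcp_rot: [0.646, 0.763, -0.0, -0.0]
contact_force: [0.1, -0.3, -2.1]
opening: 0.492
finger_force: 61.7
```

>>> pendant([
  {"dz": 0.0005,"finger_gap": 0.2},
  {"dz": 0.001,"finger_gap": 0.2},
  {"dz": 0.0015,"finger_gap": 0.2},
  {"dz": 0.0015,"finger_gap": 0.2},
])

```text
time: 30.9
eef_pos: [0.5776, 0.0363, 0.1556]
tcp_rot: [0.646, 0.763, -0.0, 0.0]
contact_force: [-1.3, -0.1, -2.3]
opening: 0.497
finger_force: 61.8
```

>>> pendant([
  {"dz": 0.0005,"finger_gap": 0.2},
  {"dz": 0.001,"finger_gap": 0.2},
  {"dz": 0.001,"finger_gap": 0.2},
])

```text
time: 31.28
eef_pos: [0.5777, 0.0363, 0.1556]
tcp_rot: [0.646, 0.763, -0.0, 0.0]
contact_force: [-3.6, -0.2, 4.8]
opening: 0.496
finger_force: 62.6
```

>>> pendant([
  {"dz": 0.0005,"finger_gap": 0.2},
  {"dz": 0.001,"finger_gap": 0.2},
  {"dz": 0.001,"finger_gap": 0.2},
])

```text
time: 31.65
eef_pos: [0.5777, 0.0363, 0.1556]
tcp_rot: [0.646, 0.763, -0.0, 0.0]
contact_force: [-6.2, 0.1, 9.8]
opening: 0.496
finger_force: 63.0
```

Seated. I'll ease off, release and rise.

>>> pendant([
  {"dz": -0.001,"finger_gap": 0.2},
  {"dz": -0.0015,"finger_gap": 0.2},
  {"dz": -0.0015,"finger_gap": 0.55},
  {"dz": -0.0015,"finger_gap": 0.65},
  {"dz": -0.0015,"finger_gap": 0.8},
  {"dz": -0.0015,"finger_gap": 1},
  {"dz": -0.0015,"finger_gap": 1},
  {"dz": -0.0015,"finger_gap": 1},
  {"dz": -0.0015,"finger_gap": 1},
], grip_force=20)

```text
time: 32.78
eef_pos: [0.5776, 0.0363, 0.155]
tcp_rot: [0.646, 0.763, 0.0, 0.0]
contact_force: [-0.5, 0.1, 0.1]
opening: 0.996
finger_force: 0.0
```

>>> pendant([
  {"dz": -0.02,"finger_gap": 1},
  {"dz": -0.06,"finger_gap": 1},
  {"dz": -0.12,"finger_gap": 1},
  {"dx": -0.05,"dz": -0.13,"finger_gap": 1},
  {"dx": -0.11,"dz": -0.13,"finger_gap": 1},
  {"dx": -0.17,"dz": -0.13,"finger_gap": 1},
  {"dx": -0.23,"dz": -0.13,"finger_gap": 1},
  {"dx": -0.29,"dz": -0.13,"finger_gap": 1},
  {"dx": -0.29,"dz": -0.13,"finger_gap": 1},
])

```text
time: 33.9
eef_pos: [0.6253, -0.254, 0.286]
tcp_rot: [0.648, 0.762, -0.0, 0.001]
contact_force: [0.4, 0.4, 0.1]
opening: 0.997
finger_force: 0.0
```

```bash
python3 - <<'E'
from h import *
t=shot('top');s=shot('scene')
b=cv2.resize(t['pixels'][145:235,265:395],None,fx=4,fy=4);a=cv2.resize(s['pixels'][130:265,255:385],None,fx=4,fy=4)[:,:520]
cv2.imwrite('pics/p12.png',np.hstack([b[:,:400],a[60:420,:400]])[:,:,::-1])
E
```

```text
(no output)
```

View pics/p12.png

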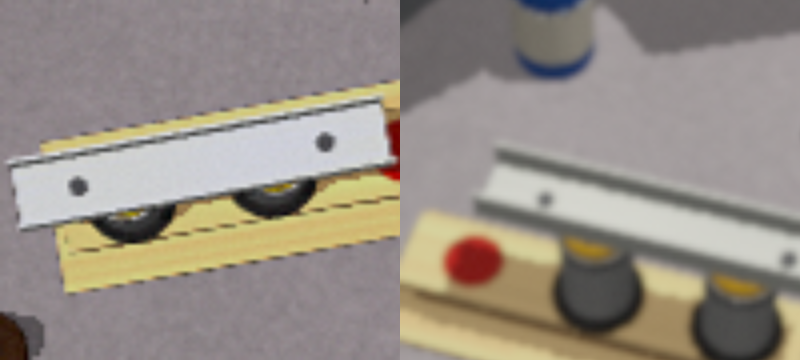

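The channel rests level over both legs, with no blue visible from above; holes at (284.5,191.5) and (346.2,180.5). Checking its centre line against the caps.

```bash
python3 - <<'E'
from h import *
t=shot('top')
a,b=world(t,284.5,191.5,.147),world(t,346.25,180.5,.147);u=(b-a)/np.linalg.norm(b-a);print(a,b,np.linalg.norm(b-a))
for c in([.5686,.0850,.147],[.5848,-.0119,.147]):
    d=np.array(c)-a;print(d@u-np.linalg.norm(b-a)/2,d[0]*u[1]-d[1]*u[0])
E
```

```text
[0.56366732 0.11248152 0.147     ] [ 0.59018974 -0.04521743  0.147     ] 0.15991372603527418
-0.05203784337986581 -0.0003064289825989129
0.0462069572271248 -0.00021075405037365713
```

The caps lie 0.3 mm off the channel's centre line and well within its length. Handing in.

```bash
python3 -c "
from plant import ctrl, imaging, telemetry
print(ctrl.sign_off())"
```

```text
the job is handed in; nothing more can be done
None
```

The job is handed in: both legs on the bench are pushed home and standing on two adjacent red marks (the middle one and the one at the beam's far-left end), and the channel lies level, open side up, over both blue caps; handing in returned no verdict.

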